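# Nest the gel-staining dishes until each is pressed home

### The arm

A 6-joint arm with a two-finger parallel gripper is mounted at the origin on the work surface. World frame = base frame: x ahead of the robot, y to its left, z up, the work surface at z = 0. Lengths are in m, angles in rad, forces in N, time in s.
With the tool pointing down it reaches from about 0.35 to 0.775 m from the base axis. Payload 7.3 kg.
Tool frame: the origin (TCP) lies between the finger pads; the fingertips stand 14 mm ahead of it and the grasp point (between the pads) lies 5 mm behind it; z points along the fingers, y is the line along which they close (so a half turn about z gives the same grasp; the last joint's range is limited). The gripper opens to 92 mm and grips with 3 to 60 N. Pads are 19 mm wide; open, the fingers measure 130 mm over their backs; the gripper's body (75 mm by 190 mm) begins 47 mm behind the grasp point.
Start: joints at [-1.453, 0.342, 1.524, -0, 1.275, -0.146], TCP at [0.137, -0.507, 0.241] pointing down, gripper open.
Joint ranges: [-2.53, 2.53], [-0.77, 2.02], [0.04, 2.7], [-1, 4.14], [0.28, 2.66], [-3.11, 3.11]. Speed limits (rad/s): [2.57, 2.57, 3.14, 3.14, 3.14, 3.14].

### API

Orientations are given as [roll, pitch, yaw] about the fixed x, y, z axes, in that order (R = Rz(yaw) Ry(pitch) Rx(roll)).
In Python, from cell import robot, eyes gives the robot as it stands. The module is installed in compiled form; this text tells all that it offers.
- The arm moves only by the shell command python3 -m handwheel 'ROWS' [FORCE]. ROWS is JSON, one flat list of numbers, 5 for each row, row after row: the shift along the world's x, y, z in mm, then the turn about the world's z in rad, then the opening, from 0 (shut) to 1 (fully open). In form: [x, y, z, spin, jaw, x, y, z, spin, jaw, ...]. A call has 1 to 8 rows; each row shifts and turns the commanded pose from where the row before left it; what a row does not reach is not made up. A row lasts 1/10 s, in which the tool goes at most 50 mm and 8.59 degrees, less where a joint would pass 70% of its speed; a pose out of reach is approached as far as the arm can. A call with a gripper value outside its range is refused whole. The fingers move at their own pace and stop on an object; FORCE is the grip in N (left out, the last holds). Time passes only in rows, so rows that do not move let the fingers close. It gives the time, the measured TCP pose, the force, the opening and the grip force at its end, in the units of the state.
- robot.observe(): the state, without advancing time (a new reading comes with each control period).
- eyes.read_camera(name): name is "scene" or "top" or "wrist"; returns (picture, depth): 400x640x3 uint8, blue, green, red; 400x640 float32, m along the optical axis (not along the pixel's ray), 0 where there is no reading.
- eyes.calibration(name): a dict with "fx", "fy", "cx", "cy" (pixels), "world_to_cam" (4x4, takes a point from world to camera coordinates). Camera axes: x right, y down, z forward; pixel columns grow to the right and rows downward; lengths in m; the calibration is good to about 2 mm. The wrist camera is an equidistant fisheye: a pixel r from the principal point sees the ray r / f radians off the axis. A picture is of the moment at which its call begins: read the wrist's pose just before it. calibration takes no time and is no camera call; for the wrist camera it gives the pose at the moment of the call.
- robot.hand_in(): hands the job in; it is judged then, once.
The state is a dict: "time": time; "qpos": joint angles; "qvel": joint speeds; "joint_efforts": joint torques, N m; "tool_pos": TCP position; "tool_rot": TCP orientation; "contact_force": force on the tool from outside, world axes, zero at the start; "torque": the same for the moment, N m; "opening": finger opening in m; "grip_force": force on a finger pad.
Only numpy, scipy, OpenCV 4.12 (cv2) and the standard library are available. Lean on these libraries where they do the work, as an engineer would, in place of code of your own. Each camera call takes 0.05 s, during which the arm holds its last target. There are 200 camera calls.

### The job

Nest the three white round dishes in size order, the smallest inside the middle one and the middle one inside the largest, and leave the nest standing upright on the bench. Sprung nibs inside the two bigger dishes hold a dish up part way, so press each one down gently, by feel, until it sits fully home with the rims flush, never ramming it. Leave the other things on the bench where they are.

Things in the scene. Friction and masses are not known exactly. Their poses are not given: they have to be found in the camera images.
- large_dish: largest of three plain white round plastic dishes, straight walls, open top: 83 mm outside diameter, 55 mm high, walls 4.5 mm (74 mm inside), floor 5 mm thick, 0.2 kg, loose. Origin: centre of its underside; z up through its mouth. Inside, 27 mm above the underside, three sprung steel nibs (6 mm balls, 120 degrees apart) stand 3.5 mm out of the wall
- large_dish_in (a point): centre of the large dish's inner floor. The middle dish let in from above first rests on the nibs, its foot about 26 mm above the large dish's underside and rim about 21 mm too high; pushed down past them (5 to 15 N all the way) it meets this floor, rims flush. Over 70 N between two dishes is ramming
- middle_dish: middle dish, same make: 70 mm outside diameter (2 mm play each side in the large dish), 50 mm high, walls 4.5 mm (61 mm inside), floor 5 mm, 0.13 kg, foot chamfered 2.5 by 5 mm, loose. Origin: centre of its underside; z up through its mouth. Same three nibs inside, 27 mm above its underside
- middle_dish_in (a point): centre of the middle dish's inner floor; the small dish rests on the nibs and is pushed home onto this floor in the same way, rims flush
- small_dish: smallest dish: 57 mm outside diameter (2 mm play on each side in the middle dish), 45 mm high, walls 4.5 mm (48 mm inside), floor 5 mm, about 0.08 kg, foot chamfered 2.5 mm by 5 mm, no nibs, loose. Origin: centre of its underside; z up through its mouth
- beaker: bystander: clear glass beaker, 72 mm diameter, 95 mm high, loose; origin at the centre of its underside
- reagent_bottle: bystander: amber bottle, 60 mm diameter, 120 mm high, loose; origin at the centre of its underside
- gel_unit: bystander: blue gel electrophoresis unit, 190 by 150 mm, 87 mm high, fixed; origin at the centre of its underside, long side along its x
- tip_rack: bystander: grey pipette-tip rack, 120 by 85 mm, 56 mm high, fixed; origin at the centre of its underside, long side along its x
There are look-alikes about, which are no part of the job. Leave any green or pink look-alike of the middle_dish alone.

How it is judged:
At the end, for the whole second after the job is handed in: Small dish in middle dish, middle dish in large dish: each underside 5 mm (2 to 8) above that of the next bigger dish, centres within 5 mm, axes within 0.06 rad; the large dish upright on the bench (0.06 rad, underside within 5 mm of the surface); all at rest (z of middle_dish in the frame of large_dish between 0.002 and 0.008 m and horizontal distance between middle_dish and large_dish below 0.005 m and angle between the z axis of middle_dish and the z axis of large_dish, either way round below 0.06 rad and z of small_dish in the frame of middle_dish between 0.002 and 0.008 m and horizontal distance between small_dish and middle_dish below 0.005 m and angle between the z axis of small_dish and the z axis of middle_dish, either way round below 0.06 rad and angle between large_dish's own z axis and vertical below 0.06 rad and height (world z) of large_dish between -0.005 and 0.005 m and linear speed of each of large_dish, middle_dish, small_dish below 0.01 m/s); the robot touches nothing.
It fails at once if a dish is rammed: pressed into the next one with more than 70 N (contact force between middle_dish and large_dish above 70 N or contact force between small_dish and middle_dish above 70 N).
It fails at once if the beaker or the bottle is moved by more than 20 mm (distance of any of beaker, reagent_bottle from where it was at the start of the episode above 0.02 m).
It also fails if it takes over 67 s, if anything falls off the work surface, if the arm or the gripper's body presses on something with over 40 N, if the wrist force passes 120 N, or if a joint passes its speed limit or range.

## Working session

There is one attempt and no reset: what is moved stays moved. The work goes in short steps, Python scripts to look and compute and a shell command to move; the robot and the scene stay as the last step left them, time stands still between calls to the robot, and variables do not carry over. Pictures are saved under pics/ and viewed, at most 10 in all, crops included, and the job is handed in when it is done.

```bash
mkdir -p pics; cat > h.py <<'E'
import numpy as np, cv2
from cell import robot, eyes
def cloud(name):
    img,d=eyes.read_camera(name); c=eyes.calibration(name)
    v,u=np.mgrid[0:400,0:640]
    p=np.stack([(u-c['cx'])/c['fx']*d,(v-c['cy'])/c['fy']*d,d],-1)
    T=np.linalg.inv(c['world_to_cam'])
    P=p@T[:3,:3].T+T[:3,3]; P[d==0]=np.nan
    return img,P
E
python3 - <<'E'
from h import *
for n in ('top','scene'):
    img,P=cloud(n); cv2.imwrite(f'pics/{n}0.png',img); np.save(f'{n}0.npy',P)
    print(n,np.nanmin(P.reshape(-1,3),0),np.nanmax(P.reshape(-1,3),0))
print(robot.observe())
E
```

```text
top [-0.28543653 -1.79961671 -0.78273543] [1.76112095 1.65057114 0.75959622]
scene [-2.46437445 -1.67476907 -0.77662431] [1.21404481 1.97747571 0.57278929]
{'time': 0.1, 'qpos': array([-1.45300404e+00,  3.42649372e-01,  1.52492489e+00,  5.91458928e-06,
        1.27539473e+00, -1.46007899e-01]), 'qvel': array([ 9.76362346e-04, -2.22130694e-03, -1.68329858e-03, -2.75354098e-04,
       -1.06186664e-03,  6.91621816e-05]), 'joint_efforts': array([ 1.88042235e-03, -4.32004094e+01, -2.44695389e+01,  7.18342303e-02,
        5.25869080e-02, -5.24531765e-05]), 'tool_pos': array([ 0.13687264, -0.50648763,  0.24011517]), 'tool_rot': array([-3.14023178e+00, -2.05838880e-04,  2.63798317e-01]), 'contact_force': array([-0.22197533,  1.26785223, -0.07002369]), 'torque': array([-0.03913255,  0.03409327,  0.01751251]), 'grip_force': 0.0, 'opening': 0.09145482171234691}
```

View pics/top0.png

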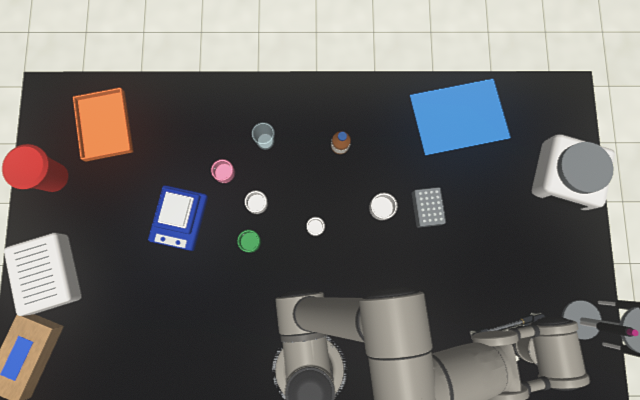

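View pics/scene0.png

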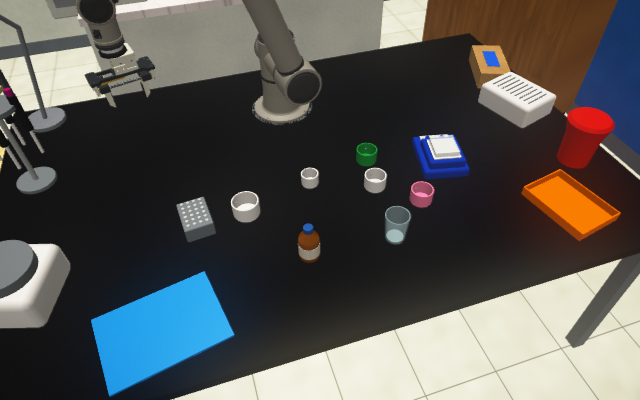

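The top view shows the white dishes at (383,207) large, (256,202) middle and (315,226) small. Green is at (249,241), pink at (222,171), the tip rack at (429,207), the bottle at (341,142) and the beaker at (263,135). Next I'll measure the rims.

```bash
cat >> h.py <<'E'
from scipy.optimize import least_squares
def rim(P,ctr,H,r0,w=26,tol=.006):
    u,v=ctr; Q=P[v-w:v+w,u-w:u+w].reshape(-1,3)
    q=Q[np.abs(Q[:,2]-H)<tol]
    q=q[np.linalg.norm(q[:,:2]-np.median(q[:,:2],0),axis=1)<r0*1.4]
    f=lambda p:np.hypot(q[:,0]-p[0],q[:,1]-p[1])-(r0-.00225)
    s=least_squares(f,np.median(q[:,:2],0),loss='soft_l1',f_scale=.002)
    return s.x.round(4),len(q),np.std(f(s.x)).round(4),(q[:,:2].min(0)+q[:,:2].max(0))/2,np.ptp(q[:,:2],axis=0)
E
python3 - <<'E'
from h import *
L=dict(large=(.055,.0415),middle=(.05,.035),small=(.045,.0285))
C=dict(top=dict(large=(383,207),middle=(256,202),small=(315,226)),scene=dict(large=(245,205),middle=(375,180),small=(310,177)))
for n in C:
    P=np.load(n+'0.npy')
    for k in L: print(n,k,*rim(P,C[n][k],*L[k]))
P=np.load('top0.npy')
for k,(u,v) in dict(green=(249,241),pink=(222,171),rack=(429,207),rackL=(418,207),beaker=(263,135),bottle=(341,142),gel=(178,218)).items(): print(k,P[v,u].round(3))
E
```

```text
top large [ 0.5131 -0.2413] 120 0.0016 [ 0.51345365 -0.24210268] [0.08224671 0.08187126]
top middle [0.5287 0.1727] 81 0.0014 [0.528622   0.17270116] [0.06848702 0.06559992]
top small [ 0.4493 -0.0208] 71 0.0014 [ 0.44992085 -0.02107069] [0.05514319 0.05163378]
scene large [ 0.514  -0.2419] 177 0.0022 [ 0.51502965 -0.24169194] [0.08798042 0.08234164]
scene middle [0.5301 0.172 ] 113 0.0021 [0.53064214 0.17299478] [0.07043756 0.07182726]
scene small [ 0.4504 -0.0213] 95 0.002 [ 0.44849065 -0.02140679] [0.06132839 0.05589521]
green [0.404 0.195 0.003]
pink [0.639 0.29  0.007]
rack [ 0.509 -0.39   0.046]
rackL [ 0.508 -0.354  0.049]
beaker [0.766 0.154 0.   ]
bottle [ 0.713 -0.105  0.096]
gel [0.471 0.408 0.088]
```

Both cameras agree within 2 mm: large (0.5135,-0.2416), middle (0.5293,0.1724), small (0.4498,-0.021). I can keep the present yaw, with the fingers closing roughly along y. First I move to above the middle dish.

```bash
python3 -m handwheel '[40,30,0,0,1,40,30,0,0,1,40,30,0,0,1,40,30,0,0,1,40,30,0,0,1,40,30,0,0,1,40,30,0,0,1,40,30,0,0,1]' 20; python3 -m handwheel '[9,48,0,0,1,9,48,0,0,1,9,48,0,0,1,9,48,0,0,1,9,48,0,0,1,9,48,0,0,1,9,48,0,0,1,9,48,0,0,1]'; python3 -m handwheel '[0,0,0,0,1,0,0,0,0,1]'
```

```text
time: 0.9
tool_pos: [0.4582, -0.2652, 0.2405]
tool_rot: [-3.141, 0.0, 0.264]
contact_force: [-0.8, -1.0, -0.6]
opening: 0.0917
grip_force: 0.0
time: 1.7
tool_pos: [0.5287, 0.1192, 0.2405]
tool_rot: [3.141, 0.001, 0.264]
contact_force: [-0.0, -0.6, -0.2]
opening: 0.0919
grip_force: 0.0
time: 1.9
tool_pos: [0.5285, 0.118, 0.2401]
tool_rot: [3.141, 0.001, 0.267]
contact_force: [-0.4, -0.2, 0.1]
opening: 0.0918
grip_force: 0.0
```

```bash
python3 -m handwheel '[0,27,-33,0,1,1,27,-33,0,1,0,0,-40,0,1,0,0,-40,0,1,0,0,-30,0,1,0,0,-17,0,1,0,0,0,0,1]'; python3 -m handwheel '[0,0,0,0,0.6,0,0,0,0,0.6,0,0,0,0,0.6,0,0,0,0,0.6,0,0,0,0,0.6,0,0,0,0,0.6]' 20
```

```text
time: 2.6
tool_pos: [0.5282, 0.1689, 0.0452]
tool_rot: [-3.141, 0.006, 0.262]
contact_force: [-0.1, -0.3, 0.2]
opening: 0.0919
grip_force: 0.0
time: 3.2
tool_pos: [0.5307, 0.1712, 0.0491]
tool_rot: [3.141, -0.002, 0.264]
contact_force: [-1.2, -1.3, 6.3]
opening: 0.0693
grip_force: 20.0
```

```bash
python3 -m handwheel '[0,0,10,0,0.6,0,0,40,0,0.6,0,0,45,0,0.6,0,0,35,0,0.6,0,0,0,0,0.6,0,0,0,0,0.6]'; python3 -m handwheel '[-2,-46,0,0,0.6,-2,-46,0,0,0.6,-2,-46,0,0,0.6,-2,-46,0,0,0.6,-2,-46,0,0,0.6,-2,-46,0,0,0.6,-2,-46,0,0,0.6,-2,-46,0,0,0.6]'; python3 -m handwheel '[0,-46,0,0,0.6,0,0,0,0,0.6,0,0,0,0,0.6]'
python3 - <<'E'
from h import *
print(robot.observe()['tool_pos'])
img,P=cloud('top'); cv2.imwrite('pics/top1.png',cv2.resize(img[150:270,300:480],None,fx=4,fy=4))
print(*rim(P,(383,207),.055,.0415))
img,P=cloud('scene');  cv2.imwrite('pics/scene1.png',cv2.resize(img[120:260,160:340],None,fx=4,fy=4))
print(*rim(P,(245,205),.055,.0415))
E
```

```text
time: 3.8
tool_pos: [0.5298, 0.1712, 0.1785]
tool_rot: [3.141, -0.001, 0.264]
contact_force: [0.5, 0.4, -3.1]
opening: 0.0693
grip_force: 20.0
time: 4.6
tool_pos: [0.5125, -0.1981, 0.1758]
tool_rot: [-3.139, 0.003, 0.264]
contact_force: [0.2, 0.5, -0.8]
opening: 0.0693
grip_force: 20.0
time: 4.9
tool_pos: [0.5127, -0.2432, 0.1756]
tool_rot: [-3.138, 0.003, 0.261]
contact_force: [0.0, 0.5, -1.9]
opening: 0.0692
grip_force: 20.0
[ 0.51266891 -0.24315116  0.17563865]
  return _methods._mean(a, axis=axis, dtype=dtype,
  ret = um.true_divide(
Traceback (most recent call last):
  File "h.py", line 16, in rim
    s=least_squares(f,np.median(q[:,:2],0),loss='soft_l1',f_scale=.002)
ValueError: Initial guess is outside of provided bounds
```

```bash
python3 - <<'E'
from h import *
img,P=cloud('scene');  cv2.imwrite('pics/scene1.png',cv2.resize(img[120:260,160:340],None,fx=4,fy=4))
print(*rim(P,(245,205),.055,.0415))
# held dish: outer wall, white-ish, z between .13 and .155
m=(P[...,2]>.132)&(P[...,2]<.158)&(np.hypot(P[...,0]-.5135,P[...,1]+.2416)<.06)&(img.min(-1)>110)
q=P[m]; f=lambda p:np.hypot(q[:,0]-p[0],q[:,1]-p[1])-.035
s=least_squares(f,[.5135,-.2416],loss='soft_l1',f_scale=.002); print(len(q),s.x,np.std(f(s.x)))
w=P[(img.min(-1)>110)&(np.hypot(P[...,0]-.5135,P[...,1]+.2416)<.05)&(P[...,2]>.09)]
print('z of held',np.percentile(w[:,2],[1,5,50,95,99]))
E
```

```text
[ 0.5139 -0.2417] 169 0.0023 [ 0.51180289 -0.24144819] [0.0898763  0.08158806]
272 [ 0.51280892 -0.24209062] 0.0021839042481607263
z of held [0.13247865 0.13934958 0.30282933 0.52316179 0.52561934]
```

View pics/scene1.png

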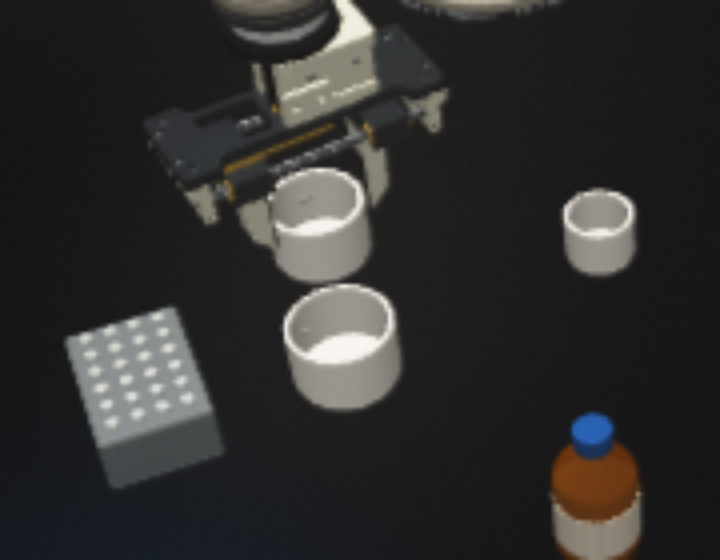

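The scene view shows the middle dish held upright above the large one, with about 1 mm offset between their centres. I'll correct that and lower it gently onto the nibs.

```bash
python3 -m handwheel '[1,0.5,-30,0,0.6,0,0,-30,0,0.6,0,0,-10,0,0.6,0,0,-5,0,0.6,0,0,-5,0,0.6,0,0,-5,0,0.6,0,0,-4,0,0.6,0,0,0,0,0.6]'; python3 -m handwheel '[0,0,-2,0,0.6,0,0,-2,0,0.6,0,0,-2,0,0.6,0,0,0,0,0.6]'
```

```text
time: 5.8
tool_pos: [0.5149, -0.2423, 0.0887]
tool_rot: [3.142, 0.0, 0.264]
contact_force: [-0.2, 0.3, -1.6]
opening: 0.0695
grip_force: 20.0
time: 6.2
tool_pos: [0.5148, -0.2423, 0.0825]
tool_rot: [-3.141, 0.0, 0.264]
contact_force: [0.6, 0.2, -1.8]
opening: 0.0696
grip_force: 20.0
```

```bash
python3 -m handwheel '[0,0,-2,0,0.6,0,0,-2,0,0.6,0,0,-1,0,0.6,0,0,0,0,0.6]';  python3 -m handwheel '[0,0,-1,0,0.6,0,0,-1,0,0.6,0,0,0,0,0.6]'; python3 -m handwheel '[0,0,-1,0,0.6,0,0,0,0,0.6]'
```

```text
time: 6.6
tool_pos: [0.5148, -0.2423, 0.0775]
tool_rot: [-3.141, 0.0, 0.264]
contact_force: [1.0, -0.5, -1.3]
opening: 0.0694
grip_force: 20.0
time: 6.9
tool_pos: [0.5149, -0.2423, 0.0756]
tool_rot: [3.142, -0.0, 0.264]
contact_force: [0.7, -1.0, -1.5]
opening: 0.0694
grip_force: 20.0
time: 7.1
tool_pos: [0.515, -0.2422, 0.0748]
tool_rot: [-3.142, -0.0, 0.264]
contact_force: [0.1, 1.6, -0.5]
opening: 0.0691
grip_force: 20.0
```

```bash
python3 -m handwheel '[0,0,-1,0,0.6,0,0,0,0,0.6]'; python3 -m handwheel '[0,0,-1,0,0.6,0,0,0,0,0.6]'
```

```text
time: 7.3
tool_pos: [0.5148, -0.2421, 0.0738]
tool_rot: [-3.141, 0.0, 0.264]
contact_force: [-1.0, 1.4, 1.1]
opening: 0.069
grip_force: 20.0
time: 7.5
tool_pos: [0.5148, -0.2421, 0.0728]
tool_rot: [-3.141, 0.0, 0.264]
contact_force: [-0.2, 2.1, 2.3]
opening: 0.069
grip_force: 20.0
```

```bash
python3 -m handwheel '[0,0,0,0,0.9,0,0,0,0,0.9,0,0,0,0,0.9,0,0,15,0,0.9,0,0,20,0,0.9,0,0,0,0,0.55,0,0,0,0,0.55,0,0,0,0,0.55]'; python3 -m handwheel '[0,0,-5,0,0.55,0,0,-4,0,0.55,0,0,0,0,0.55]'
python3 - <<'E'
from h import *
img,P=cloud('scene');  cv2.imwrite('pics/scene2.png',cv2.resize(img[120:260,160:340],None,fx=4,fy=4))
E
```

```text
time: 8.3
tool_pos: [0.5144, -0.2421, 0.1068]
tool_rot: [-3.141, 0.001, 0.264]
contact_force: [0.1, 0.3, -0.7]
opening: 0.0633
grip_force: 0.0
time: 8.6
tool_pos: [0.5143, -0.242, 0.0974]
tool_rot: [-3.14, 0.002, 0.264]
contact_force: [-0.3, -0.0, 0.5]
opening: 0.0506
grip_force: 0.0
```

View pics/scene2.png

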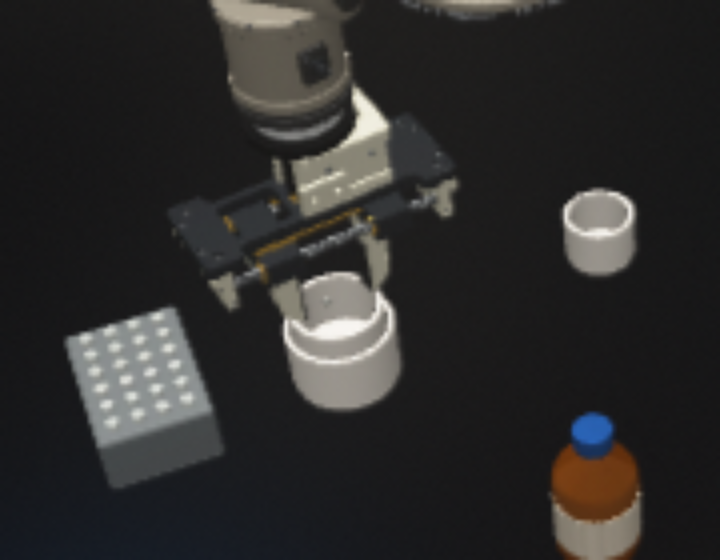

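The middle dish sits upright, about 20 mm proud, at crop pixel (340,320). The fingertips look tapered, so I'll open to about 62 mm to put the tips squarely on its rim, then press.

```bash
python3 -m handwheel '[0,0,0,0,0.67,0,0,0,0,0.67,0,0,-3,0,0.67,0,0,-2,0,0.67,0,0,-1,0,0.67,0,0,0,0,0.67]'; python3 -m handwheel '[0,0,-1,0,0.67,0,0,0,0,0.67]'; python3 -m handwheel '[0,0,-1,0,0.67,0,0,0,0,0.67]'; python3 -m handwheel '[0,0,-1,0,0.67,0,0,0,0,0.67]'
```

```text
time: 9.25
tool_pos: [0.5148, -0.2423, 0.0925]
tool_rot: [-3.141, 0.0, 0.264]
contact_force: [1.4, 0.4, 0.1]
opening: 0.0613
grip_force: 0.0
time: 9.45
tool_pos: [0.5149, -0.2423, 0.0917]
tool_rot: [3.142, 0.0, 0.264]
contact_force: [0.1, -0.8, 0.1]
opening: 0.0617
grip_force: 0.0
time: 9.65
tool_pos: [0.5149, -0.2423, 0.0906]
tool_rot: [-3.142, 0.0, 0.264]
contact_force: [0.4, 0.4, -0.2]
opening: 0.0615
grip_force: 0.0
time: 9.85
tool_pos: [0.5149, -0.2423, 0.0896]
tool_rot: [-3.142, 0.0, 0.264]
contact_force: [-0.0, 0.5, 0.6]
opening: 0.0616
grip_force: 0.0
```

```bash
for i in 1; do python3 -m handwheel '[0,0,-1,0,0.67,0,0,0,0,0.67]'; python3 -m handwheel '[0,0,-1,0,0.67,0,0,0,0,0.67]'; python3 -m handwheel '[0,0,-1,0,0.67,0,0,0,0,0.67]'; done | egrep 'pos|contact'
```

```text
tool_pos: [0.5149, -0.2423, 0.0886]
contact_force: [-0.4, 0.3, 0.8]
tool_pos: [0.5152, -0.2425, 0.088]
contact_force: [-0.1, 0.0, 2.0]
tool_pos: [0.5151, -0.2425, 0.0869]
contact_force: [0.7, -1.3, 2.1]
```

```bash
(python3 -m handwheel '[0,0,-1,0,0.67,0,0,0,0,0.67]'; python3 -m handwheel '[0,0,-1,0,0.67,0,0,0,0,0.67]'; python3 -m handwheel '[0,0,-1,0,0.67,0,0,0,0,0.67]';python3 -m handwheel '[0,0,-1,0,0.67,0,0,0,0,0.67]') | egrep 'pos|contact|open'
```

```text
tool_pos: [0.5147, -0.2422, 0.0854]
contact_force: [0.7, 0.6, 0.3]
opening: 0.0614
tool_pos: [0.5146, -0.2421, 0.0843]
contact_force: [-0.2, -1.3, -0.1]
opening: 0.0613
tool_pos: [0.5147, -0.2422, 0.0834]
contact_force: [0.3, -0.3, -0.6]
opening: 0.0614
tool_pos: [0.5148, -0.2423, 0.0825]
contact_force: [-0.3, -0.2, 0.2]
opening: 0.0615
```

```bash
python3 - <<'E'
from h import *
img,P=cloud('scene');  cv2.imwrite('pics/scene3.png',cv2.resize(img[160:230,205:295],None,fx=8,fy=8,interpolation=cv2.INTER_CUBIC))
for h in (.055,.06,.065,.07,.075,.08):
    m=(abs(P[...,2]-h)<.0025)&(np.hypot(P[...,0]-.514,P[...,1]+.242)<.05)&(img.min(-1)>100); q=P[m]; print(h,len(q), np.c_[q.min(0),q.max(0)].round(3).tolist() if len(q) else '')
E
```

```text
0.055 94 [[0.48, 0.557], [-0.282, -0.201], [0.053, 0.057]]
0.06 58 [[0.481, 0.552], [-0.282, -0.204], [0.058, 0.062]]
0.065 62 [[0.478, 0.553], [-0.271, -0.209], [0.063, 0.067]]
0.07 47 [[0.48, 0.552], [-0.276, -0.211], [0.068, 0.072]]
0.075 7 [[0.485, 0.533], [-0.273, -0.2], [0.073, 0.076]]
0.08 10 [[0.51, 0.535], [-0.281, -0.196], [0.079, 0.082]]
```

View pics/scene3.png

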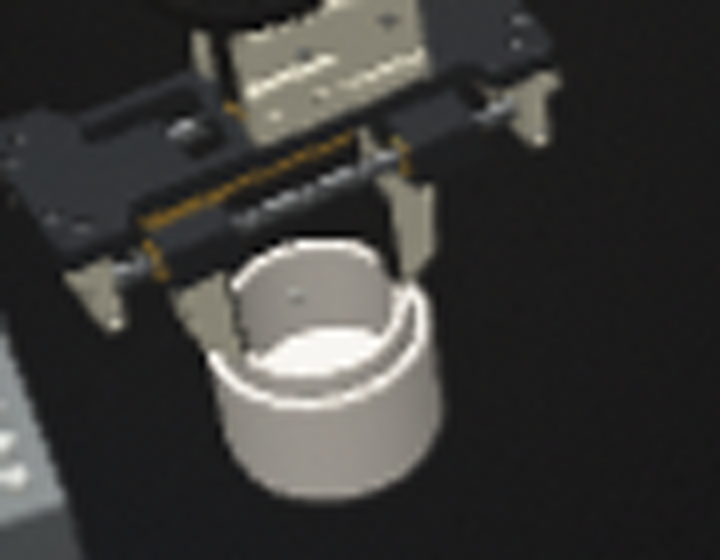

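The front (+x) side of the middle dish has gone down past a nib while the back stays up, so it's tilted. I'll raise the tool and measure the tilt.

```bash
python3 -m handwheel '[0,0,25,0,0.67,0,20,45,0,0.67,0,45,10,0,0.5,0,45,0,0,0.3,0,45,0,0,0.1,0,0,0,0,0,0,0,0,0,0]'; python3 - <<'E'
from h import *
for n,ctr in (('top',(383,207)),('scene',(245,205))):
    img,P=cloud(n); u,v=ctr
    cv2.imwrite(f'pics/{n}4.png',cv2.resize(img[v-40:v+30,u-45:u+45],None,fx=6,fy=6,interpolation=cv2.INTER_CUBIC))
    np.save(f'{n}4.npy',P)
    m=(np.hypot(P[...,0]-.5138,P[...,1]+.2418)<.045)&(P[...,2]>.02)
    q=P[m]; print(n,len(q),np.percentile(q[:,2],[50,90,99]))
    for a in range(-180,180,30):
        t=np.degrees(np.arctan2(q[:,1]+.2418,q[:,0]-.5138)); r=np.hypot(q[:,1]+.2418,q[:,0]-.5138)
        s=q[(abs((t-a+180)%360-180)<15)&(r>.027)&(r<.0365)]; z=s[:,2]
        print(a,len(z),np.round(np.percentile(z,[75,90,100]),4) if len(z) else '')
a=[cv2.imread(f'pics/{n}4.png') for n in('top','scene')]; cv2.imwrite('pics/both4.png',cv2.resize(np.hstack(a),(800,311)))
E
```

```text
time: 12.0
tool_pos: [0.515, -0.0866, 0.1629]
tool_rot: [3.141, -0.0, 0.266]
contact_force: [1.2, -0.4, -0.0]
opening: 0.0265
grip_force: 0.0
top 461 [0.04813941 0.06695954 0.07125117]
-180 15 [0.0662 0.0687 0.0707]
-150 12 [0.0701 0.0717 0.074 ]
-120 15 [0.0674 0.0689 0.0698]
-90 22 [0.0642 0.0683 0.0722]
-60 26 [0.0637 0.0683 0.0699]
-30 25 [0.0655 0.0686 0.0707]
0 25 [0.0658 0.0669 0.0697]
30 17 [0.0621 0.0651 0.0712]
60 10 [0.0653 0.0673 0.0676]
90 12 [0.0632 0.0649 0.0667]
120 15 [0.0678 0.0699 0.0709]
150 19 [0.0688 0.0701 0.0743]
scene 675 [0.04962968 0.0668334  0.07134453]
-180 59 [0.0593 0.0662 0.0715]
-150 57 [0.0597 0.0672 0.0714]
-120 21 [0.0673 0.0704 0.0704]
-90 11 [0.0698 0.0713 0.0748]
-60 18 [0.0662 0.0672 0.0699]
-30 25 [0.0647 0.0666 0.0707]
0 25 [0.0639 0.0667 0.0698]
30 21 [0.0666 0.0674 0.0693]
60 14 [0.0675 0.0691 0.0696]
90 11 [0.0681 0.069  0.0694]
120 30 [0.0641 0.0673 0.0721]
150 57 [0.0589 0.0682 0.0697]
```

View pics/both4.png

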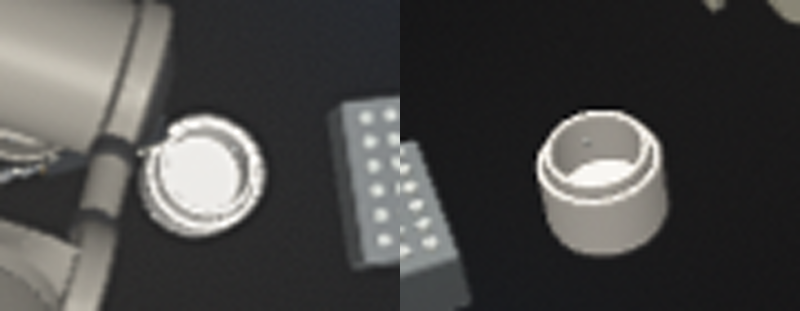

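On a closer look the middle dish is nearly level: rim at about 0.068 m, maybe 2–3 mm lower on the +x side. It simply followed the tool down. I'll go back and continue pressing 3 mm further toward -x.

```bash
python3 -m handwheel '[-3,-45,0,0,0.67,-1,-45,0,0,0.67,0,-45,0,0,0.67,0,-20,-20,0,0.67,0,0,-30,0,0.67,0,0,-20,0,0.67,0,0,-5,0,0.67,0,0,0,0,0.67]'; (python3 -m handwheel '[0,0,-3,0,0.67,0,0,0,0,0.67]'; python3 -m handwheel '[0,0,-1,0,0.67,0,0,0,0,0.67]'; python3 -m handwheel '[0,0,-1,0,0.67,0,0,0,0,0.67]';python3 -m handwheel '[0,0,-1,0,0.67,0,0,0,0,0.67]') | egrep 'pos|contact|open'
```

```text
time: 12.9
tool_pos: [0.5104, -0.2433, 0.0871]
tool_rot: [-3.141, 0.001, 0.262]
contact_force: [0.5, -0.1, 0.0]
opening: 0.0616
grip_force: 0.0
tool_pos: [0.5114, -0.2427, 0.0856]
contact_force: [0.8, -0.0, 0.2]
opening: 0.0612
tool_pos: [0.5112, -0.2423, 0.0843]
contact_force: [0.1, -0.5, 0.5]
opening: 0.0614
tool_pos: [0.5109, -0.2423, 0.0828]
contact_force: [-0.1, 0.0, -0.3]
opening: 0.0617
tool_pos: [0.5109, -0.2424, 0.0817]
contact_force: [0.4, -0.7, 1.2]
opening: 0.0615
```

```bash
(python3 -m handwheel '[0,0,-1,0,0.67,0,0,0,0,0.67]'; python3 -m handwheel '[0,0,-1,0,0.67,0,0,0,0,0.67]'; python3 -m handwheel '[0,0,-1,0,0.67,0,0,0,0,0.67]';python3 -m handwheel '[0,0,-1,0,0.67,0,0,0,0,0.67]') | egrep 'pos|contact|open'
```

```text
tool_pos: [0.5108, -0.2423, 0.0806]
contact_force: [0.5, 0.1, 0.8]
opening: 0.0616
tool_pos: [0.5108, -0.2423, 0.0795]
contact_force: [-0.2, -0.6, -0.4]
opening: 0.0612
tool_pos: [0.5108, -0.2423, 0.0786]
contact_force: [0.2, -0.2, -0.4]
opening: 0.0615
tool_pos: [0.5109, -0.2423, 0.0776]
contact_force: [-0.3, 0.1, -0.1]
opening: 0.0617
```

```bash
python3 - <<'E'
from h import *
img,P=cloud('scene');  a=cv2.resize(img[160:230,205:295],None,fx=8,fy=8,interpolation=cv2.INTER_CUBIC)
cv2.imwrite('pics/scene5.png',a)
img,P=cloud('wrist'); cv2.imwrite('pics/wrist5.png',img)
E
```

```text
(no output)
```

View pics/scene5.png

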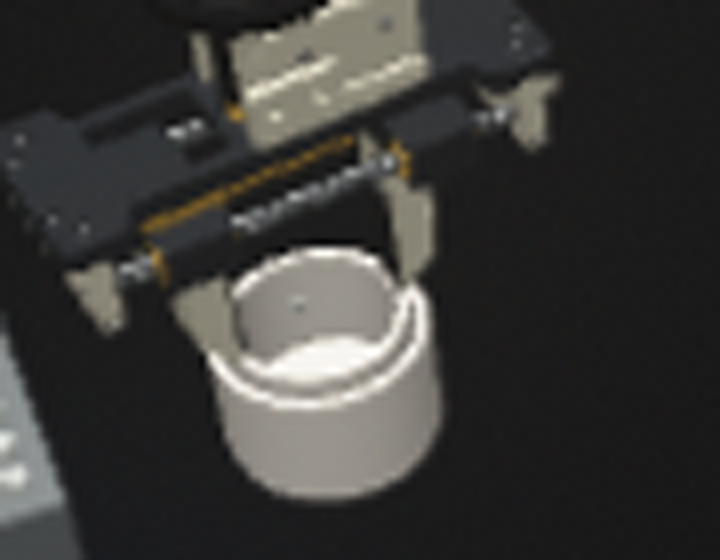

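View pics/wrist5.png

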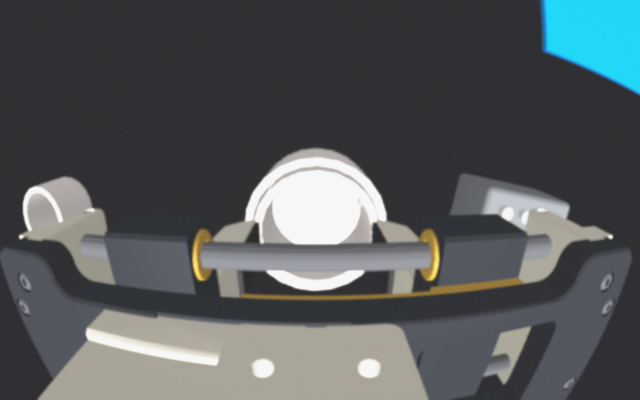

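```bash
cat >> h.py <<'E'
def prof(P,img,c=(.5138,-.2418),lo=.027,hi=.0365):
    for a in range(-180,180,30):
        d=P[...,:2]-np.array(c); r=np.hypot(d[...,0],d[...,1]); t=np.degrees(np.arctan2(d[...,1],d[...,0]))
        z=P[...,2][(abs((t-a+180)%360-180)<15)&(r>lo)&(r<hi)&(img.min(-1)>90)&(P[...,2]>.02)&(P[...,2]<.085)]
        print(a,len(z),np.round(np.percentile(z,[50,75,90,100]),4) if len(z) else '')
E
python3 - <<'E'
from h import *
img,P=cloud('scene'); prof(P,img)
E
(python3 -m handwheel '[0,0,-1,0,0.67,0,0,0,0,0.67]'; python3 -m handwheel '[0,0,-1,0,0.67,0,0,0,0,0.67]'; python3 -m handwheel '[0,0,-1,0,0.67,0,0,0,0,0.67]') | egrep 'pos|contact|open'
python3 - <<'E'
from h import *
img,P=cloud('scene'); prof(P,img)
E
```

```text
-180 57 [0.046  0.0563 0.0631 0.0662]
-150 53 [0.0436 0.0534 0.0605 0.0651]
-120 12 [0.0563 0.0614 0.0645 0.0668]
-90 1 [0.0495 0.0495 0.0495 0.0495]
-60 19 [0.0624 0.0659 0.0759 0.0827]
-30 22 [0.0588 0.0627 0.0644 0.067 ]
0 21 [0.0574 0.0626 0.065  0.0662]
30 21 [0.0604 0.0621 0.0663 0.0672]
60 14 [0.0613 0.0649 0.066  0.0666]
90 13 [0.0627 0.0685 0.0742 0.0778]
120 31 [0.0502 0.0604 0.0646 0.0703]
150 53 [0.0453 0.0573 0.0648 0.067 ]
tool_pos: [0.5109, -0.2423, 0.0767]
contact_force: [-1.0, 0.3, 0.0]
opening: 0.0615
tool_pos: [0.5109, -0.2423, 0.0756]
contact_force: [0.4, 0.6, -0.1]
opening: 0.0611
tool_pos: [0.5109, -0.2423, 0.0746]
contact_force: [-0.6, 0.6, -0.5]
opening: 0.0611
-180 54 [0.0435 0.0522 0.059  0.0655]
-150 53 [0.0404 0.0521 0.0597 0.0636]
-120 9 [0.0524 0.0587 0.0614 0.0627]
-90 0 
-60 17 [0.059  0.0635 0.0729 0.083 ]
-30 19 [0.0561 0.0607 0.0622 0.0637]
0 20 [0.0564 0.0596 0.0605 0.0621]
30 16 [0.0577 0.0603 0.0615 0.0631]
60 12 [0.0585 0.0603 0.0614 0.0623]
90 13 [0.0592 0.0675 0.0731 0.0794]
120 24 [0.0477 0.0557 0.0587 0.0617]
150 54 [0.0437 0.0545 0.0593 0.0629]
```

The rim follows the tips down and is level (now about 0.061). I'll continue toward flush.

```bash
(python3 -m handwheel '[0,0,-1,0,0.67,0,0,0,0,0.67]'; python3 -m handwheel '[0,0,-1,0,0.67,0,0,0,0,0.67]'; python3 -m handwheel '[0,0,-1,0,0.67,0,0,0,0,0.67]'; python3 -m handwheel '[0,0,-1,0,0.67,0,0,0,0,0.67]') | egrep 'pos|contact|open'
```

```text
tool_pos: [0.5108, -0.2423, 0.0735]
contact_force: [0.2, 0.2, -0.1]
opening: 0.0616
tool_pos: [0.5109, -0.2423, 0.0726]
contact_force: [-0.2, 1.1, -0.6]
opening: 0.0615
tool_pos: [0.5108, -0.2423, 0.0716]
contact_force: [0.2, -0.1, -0.1]
opening: 0.0617
tool_pos: [0.5109, -0.2423, 0.0706]
contact_force: [-0.7, 0.3, -0.5]
opening: 0.0612
```

```bash
(python3 -m handwheel '[0,0,-0.5,0,0.67,0,0,0,0,0.67]'; python3 -m handwheel '[0,0,-0.5,0,0.67,0,0,0,0,0.67]'; python3 -m handwheel '[0,0,-0.5,0,0.67,0,0,0,0,0.67]'; python3 -m handwheel '[0,0,-0.5,0,0.67,0,0,0,0,0.67]') | egrep 'pos|contact|open'
python3 - <<'E'
from h import *
img,P=cloud('scene'); prof(P,img)
E
```

```text
tool_pos: [0.5109, -0.2423, 0.0701]
contact_force: [-0.1, -0.1, -0.4]
opening: 0.0612
tool_pos: [0.5109, -0.2423, 0.0697]
contact_force: [0.1, -0.2, 0.1]
opening: 0.0614
tool_pos: [0.511, -0.2424, 0.0694]
contact_force: [-0.4, -0.3, 0.6]
opening: 0.0612
tool_pos: [0.511, -0.2425, 0.0693]
contact_force: [-1.0, 0.7, 4.0]
opening: 0.0614
-180 48 [0.0428 0.0493 0.0541 0.0582]
-150 41 [0.041  0.0499 0.0543 0.0575]
-120 13 [0.0415 0.0521 0.0575 0.0587]
-90 0 
-60 12 [0.0575 0.0697 0.074  0.0835]
-30 11 [0.0553 0.0563 0.0577 0.0578]
0 11 [0.0558 0.0569 0.0573 0.0584]
30 9 [0.0553 0.056  0.0567 0.0585]
60 10 [0.0551 0.0571 0.0587 0.0588]
90 11 [0.0541 0.0646 0.0784 0.0801]
120 27 [0.042  0.0513 0.0556 0.0606]
150 41 [0.0405 0.0494 0.0549 0.0593]
```

```bash
(python3 -m handwheel '[0,0,-0.5,0,0.67,0,0,0,0,0.67]'; python3 -m handwheel '[0,0,-0.5,0,0.67,0,0,0,0,0.67]'; python3 -m handwheel '[0,0,-0.5,0,0.67,0,0,0,0,0.67]') | egrep 'pos|contact|open'
```

```text
tool_pos: [0.511, -0.2425, 0.0693]
contact_force: [-3.2, -0.2, 9.0]
opening: 0.0616
tool_pos: [0.511, -0.2425, 0.0692]
contact_force: [-3.9, 1.7, 12.4]
opening: 0.0617
tool_pos: [0.5111, -0.2425, 0.0692]
contact_force: [-5.6, 2.6, 16.7]
opening: 0.0616
```

It's a firm stop at flush height (17 N), so the middle dish is home. Next is the small dish.

```bash
python3 -m handwheel '[0,0,20,0,0.67,0,0,45,0,0.67,-10,40,20,0,0.85,-10,45,0,0,0.85,-10,45,0,0,0.85,-11,45,0,0,0.85,-20,46,0,0,0.85,0,0,0,0,0.85]'; python3 - <<'E'
from h import *
print(robot.observe()['tool_pos'],robot.observe()['opening'])
for n,a,b in (('top',(383,207),(315,226)),('scene',(245,205),(310,177))):
    img,P=cloud(n)
    print(n,'L',*rim(P,a,.055,.0415)[:3])
    print(n,'M',*rim(P,a,.055,.035)[:3])
    try: print(n,'S',*rim(P,b,.045,.0285)[:3])
    except Exception: print('occluded')
    prof(P,img) if n=='scene' else 0
E
```

```text
time: 18.35
tool_pos: [0.4469, -0.0169, 0.152]
tool_rot: [-3.139, 0.003, 0.269]
contact_force: [-0.6, -0.0, -0.0]
opening: 0.0784
grip_force: 0.0
[ 0.446904   -0.01691483  0.15199042] 0.07842919240409853
top L [ 0.5131 -0.2415] 200 0.0035
top M [ 0.514  -0.2414] 200 0.0035
top S [ 0.4033 -0.0345] 18 0.0038
scene L [ 0.5141 -0.2418] 271 0.0041
scene M [ 0.5149 -0.2416] 271 0.0041
scene S [ 0.451  -0.0214] 92 0.0023
-180 46 [0.0424 0.0512 0.0532 0.0592]
-150 41 [0.0396 0.0498 0.0549 0.0595]
-120 24 [0.0449 0.0543 0.0557 0.0573]
-90 6 [0.0562 0.0577 0.0584 0.0587]
-60 13 [0.0538 0.0568 0.0591 0.0608]
-30 10 [0.0552 0.0561 0.0565 0.0592]
0 13 [0.0543 0.0564 0.0595 0.0605]
30 10 [0.0554 0.0571 0.058  0.0585]
60 9 [0.0555 0.0565 0.0576 0.0598]
90 8 [0.0527 0.0543 0.0565 0.0596]
120 28 [0.0423 0.0531 0.0546 0.0589]
150 45 [0.0377 0.0486 0.0549 0.0581]
```

Rims are flush all round and the nest hasn't moved. Now I grasp the small dish.

```bash
python3 -m handwheel '[3,-4,0,0,0.85,0,0,-40,0,0.85,0,0,-40,0,0.85,0,0,0,0,0.85]'; python3 -m handwheel '[0,0,-20,0,0.85,0,0,-10,0,0.85,0,0,0,0,0.45,0,0,0,0,0.45,0,0,0,0,0.45,0,0,0,0,0.45,0,0,0,0,0.45]' 20
```

```text
time: 18.85
tool_pos: [0.4505, -0.0263, 0.0684]
tool_rot: [-3.138, 0.008, 0.262]
contact_force: [-0.3, 0.2, -0.1]
opening: 0.078
grip_force: 0.0
time: 19.55
tool_pos: [0.4536, -0.0256, 0.0432]
tool_rot: [3.14, -0.002, 0.264]
contact_force: [-0.7, -0.7, 6.2]
opening: 0.0562
grip_force: 20.0
```

```bash
python3 -m handwheel '[0,0,10,0,0.45,0,0,45,0,0.45,0,0,45,0,0.45,12,-43,20,0,0.45,12,-43,0,0,0.45,12,-43,0,0,0.45,12,-43,0,0,0.45,12,-43,0,0,0.45]'; python3 -m handwheel '[0,0,0,0,0.45,0,0,0,0,0.45]'
python3 - <<'E'
from h import *
t=robot.observe()['tool_pos']; print(t)
img,P=cloud('scene')
print(*rim(P,(245,205),.055,.0415)[:3],*rim(P,(245,205),.055,.035)[:3])
for lo,hi in ((.005,.02),(.008,.025)):
    zb=t[2]-.043
    m=(P[...,2]>zb+lo)&(P[...,2]<zb+hi)&(np.hypot(P[...,0]-t[0],P[...,1]-t[1])<.045)&(img.min(-1)>110)
    q=P[m]; f=lambda p:np.hypot(q[:,0]-p[0],q[:,1]-p[1])-.0285
    s=least_squares(f,t[:2],loss='soft_l1',f_scale=.002); print(len(q),s.x,np.std(f(s.x)))
E
```

```text
time: 20.35
tool_pos: [0.513, -0.2421, 0.163]
tool_rot: [3.142, -0.0, 0.264]
contact_force: [0.2, -0.2, -0.4]
opening: 0.0564
grip_force: 20.0
time: 20.55
tool_pos: [0.5125, -0.241, 0.1621]
tool_rot: [-3.141, 0.001, 0.262]
contact_force: [-0.5, 0.2, -0.7]
opening: 0.0561
grip_force: 20.0
[ 0.51245831 -0.24098998  0.16213152]
[ 0.514  -0.2417] 267 0.0041 [ 0.5149 -0.2417] 267 0.0041
105 [ 0.51031577 -0.24070574] 0.002028886452735416
132 [ 0.5102538  -0.24145363] 0.0020323263789821934
```

```bash
python3 -m handwheel '[4,-0.5,-20,0,0.45,0,0,-25,0,0.45,0,0,-10,0,0.45,0,0,-3,0,0.45,0,0,0,0,0.45]'; (python3 -m handwheel '[0,0,-2,0,0.45,0,0,-2,0,0.45,0,0,-2,0,0.45,0,0,0,0,0.45]'; python3 -m handwheel '[0,0,-2,0,0.45,0,0,-2,0,0.45,0,0,-2,0,0.45,0,0,0,0,0.45]')|egrep 'pos|cont'
```

```text
time: 21.1
tool_pos: [0.5171, -0.2404, 0.1047]
tool_rot: [3.142, -0.0, 0.265]
contact_force: [1.2, 0.7, 0.1]
opening: 0.0564
grip_force: 20.0
tool_pos: [0.5169, -0.241, 0.0982]
contact_force: [-0.2, -0.8, -1.0]
tool_pos: [0.5168, -0.2409, 0.0918]
contact_force: [0.7, -0.6, -1.0]
```

```bash
(python3 -m handwheel '[0,0,-2,0,0.45,0,0,-2,0,0.45,0,0,-2,0,0.45,0,0,0,0,0.45]'; python3 -m handwheel '[0,0,-2,0,0.45,0,0,-2,0,0.45,0,0,-2,0,0.45,0,0,0,0,0.45]'; python3 -m handwheel '[0,0,-2,0,0.45,0,0,-1,0,0.45,0,0,0,0,0.45]'; python3 -m handwheel '[0,0,-1,0,0.45,0,0,-1,0,0.45,0,0,0,0,0.45]')|egrep 'pos|cont'
```

```text
tool_pos: [0.5168, -0.2409, 0.0859]
contact_force: [0.4, -0.5, -0.6]
tool_pos: [0.5168, -0.2409, 0.0799]
contact_force: [-0.2, 0.0, -0.8]
tool_pos: [0.5169, -0.2409, 0.0771]
contact_force: [0.3, 0.7, -1.0]
tool_pos: [0.5169, -0.241, 0.0751]
contact_force: [-0.3, 0.4, -0.4]
```

```bash
(python3 -m handwheel '[0,0,-1,0,0.45,0,0,0,0,0.45]'; python3 -m handwheel '[0,0,-1,0,0.45,0,0,0,0,0.45]'; python3 -m handwheel '[0,0,-1,0,0.45,0,0,0,0,0.45]')|egrep 'pos|cont'
```

```text
tool_pos: [0.5169, -0.241, 0.0741]
contact_force: [-0.0, 0.6, -0.7]
tool_pos: [0.517, -0.2411, 0.0733]
contact_force: [-1.1, 0.1, -0.9]
tool_pos: [0.5171, -0.2412, 0.0725]
contact_force: [-1.6, -1.4, 2.1]
```

```bash
python3 -m handwheel '[0,0,0,0,0.8,0,0,0,0,0.8,0,0,0,0,0.8,0,0,15,0,0.8,-3,-0.5,15,0,0.8,0,0,0,0,0.54,0,0,0,0,0.54,0,0,0,0,0.54]'; python3 -m handwheel '[0,0,-3,0,0.54,0,0,-4,0,0.54,0,0,0,0,0.54]'
python3 - <<'E'
from h import *
img,P=cloud('scene'); prof(P,img,(.5145,-.2418),.02,.03)
cv2.imwrite('pics/scene6.png',cv2.resize(img[160:230,205:295],None,fx=8,fy=8,interpolation=cv2.INTER_CUBIC))
E
```

```text
time: 24.7
tool_pos: [0.5137, -0.2413, 0.1018]
tool_rot: [-3.141, 0.0, 0.264]
contact_force: [0.2, -0.3, 0.0]
opening: 0.0537
grip_force: 0.0
time: 25.0
tool_pos: [0.5135, -0.2412, 0.0941]
tool_rot: [-3.14, 0.001, 0.264]
contact_force: [0.4, 0.4, 0.7]
opening: 0.0491
grip_force: 0.0
-180 54 [0.0562 0.0683 0.0741 0.077 ]
-150 37 [0.0553 0.0693 0.0744 0.0768]
-120 4 [0.061  0.0686 0.074  0.0776]
-90 3 [0.0508 0.0585 0.0631 0.0661]
-60 21 [0.0657 0.072  0.0766 0.0779]
-30 28 [0.0657 0.0719 0.074  0.0771]
0 32 [0.0647 0.0715 0.0747 0.077 ]
30 27 [0.0669 0.0743 0.0764 0.0809]
60 18 [0.0652 0.0738 0.0759 0.0782]
90 9 [0.0757 0.076  0.0787 0.0829]
120 19 [0.0652 0.0733 0.0761 0.0775]
150 39 [0.0593 0.0685 0.0727 0.0781]
```

View pics/scene6.png

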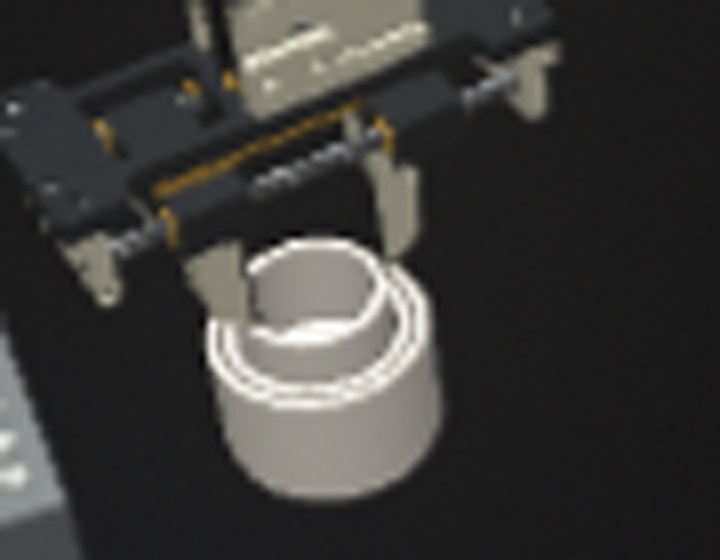

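The small dish stands level inside the flush pair, about 20 mm proud, with the tips over its rim. Now I press it down.

```bash
(python3 -m handwheel '[0,0,-2,0,0.54,0,0,-1,0,0.54,0,0,-1,0,0.54,0,0,0,0,0.54]'; python3 -m handwheel '[0,0,-1,0,0.54,0,0,0,0,0.54]'; python3 -m handwheel '[0,0,-1,0,0.54,0,0,0,0,0.54]'; python3 -m handwheel '[0,0,-1,0,0.54,0,0,0,0,0.54]'; python3 -m handwheel '[0,0,-1,0,0.54,0,0,0,0,0.54]'; python3 -m handwheel '[0,0,-1,0,0.54,0,0,0,0,0.54]')|egrep 'pos|cont'
```

```text
tool_pos: [0.5139, -0.2414, 0.0911]
contact_force: [0.5, 0.2, -0.5]
tool_pos: [0.5139, -0.2415, 0.0902]
contact_force: [-0.3, -0.5, 0.3]
tool_pos: [0.5139, -0.2415, 0.0892]
contact_force: [0.9, 0.6, -0.2]
tool_pos: [0.5142, -0.2417, 0.0885]
contact_force: [0.3, -1.3, 2.5]
tool_pos: [0.5143, -0.2417, 0.0877]
contact_force: [-0.8, -0.2, 4.5]
tool_pos: [0.5144, -0.2418, 0.0867]
contact_force: [0.7, 0.2, 3.7]
```

```bash
(python3 -m handwheel '[0,0,-1,0,0.54,0,0,0,0,0.54]'; python3 -m handwheel '[0,0,-1,0,0.54,0,0,0,0,0.54]'; python3 -m handwheel '[0,0,-1,0,0.54,0,0,0,0,0.54]'; python3 -m handwheel '[0,0,-1,0,0.54,0,0,0,0,0.54]'; python3 -m handwheel '[0,0,-1,0,0.54,0,0,0,0,0.54]')|egrep 'pos|cont'; python3 - <<'E'
from h import *
img,P=cloud('scene'); prof(P,img,(.5145,-.2418),.02,.03)
E
```

```text
tool_pos: [0.514, -0.2414, 0.085]
contact_force: [0.7, -0.7, 1.1]
tool_pos: [0.5138, -0.2413, 0.0838]
contact_force: [0.6, 0.1, 0.6]
tool_pos: [0.5137, -0.2413, 0.0829]
contact_force: [-0.3, 0.2, 1.0]
tool_pos: [0.5138, -0.2414, 0.082]
contact_force: [0.6, 0.2, 0.6]
tool_pos: [0.5139, -0.2415, 0.0811]
contact_force: [0.3, 0.0, -0.1]
-180 47 [0.0495 0.0616 0.0655 0.0696]
-150 34 [0.0517 0.0621 0.0661 0.0706]
-120 5 [0.0545 0.0601 0.0623 0.0638]
-90 1 [0.0441 0.0441 0.0441 0.0441]
-60 14 [0.0598 0.0629 0.068  0.0829]
-30 19 [0.0596 0.0655 0.0678 0.0699]
0 21 [0.0623 0.0663 0.0678 0.0687]
30 18 [0.0615 0.0653 0.0678 0.0688]
60 13 [0.0637 0.0656 0.0669 0.0703]
90 8 [0.0666 0.0673 0.0678 0.0685]
120 20 [0.0581 0.0662 0.0698 0.0736]
150 43 [0.0482 0.0602 0.0659 0.0713]
```

Same behaviour as before: the rim is level at about 0.067. Continuing to the stop.

```bash
(python3 -m handwheel '[0,0,-1,0,0.54,0,0,0,0,0.54,0,0,-1,0,0.54,0,0,0,0,0.54]'; python3 -m handwheel '[0,0,-1,0,0.54,0,0,0,0,0.54,0,0,-1,0,0.54,0,0,0,0,0.54]'; python3 -m handwheel '[0,0,-1,0,0.54,0,0,0,0,0.54,0,0,-1,0,0.54,0,0,0,0,0.54]'; python3 -m handwheel '[0,0,-1,0,0.54,0,0,0,0,0.54,0,0,-1,0,0.54,0,0,0,0,0.54]'; python3 -m handwheel '[0,0,-1,0,0.54,0,0,0,0,0.54]')|egrep 'pos|cont'
```

```text
tool_pos: [0.5138, -0.2414, 0.079]
contact_force: [-0.1, 0.8, 0.7]
tool_pos: [0.514, -0.2414, 0.0771]
contact_force: [-0.1, 0.9, 0.6]
tool_pos: [0.5139, -0.2414, 0.075]
contact_force: [-0.4, 0.1, -1.1]
tool_pos: [0.5139, -0.2415, 0.0731]
contact_force: [0.9, 0.3, 0.6]
tool_pos: [0.5139, -0.2415, 0.0721]
contact_force: [-0.9, 0.3, -1.0]
```

```bash
(python3 -m handwheel '[0,0,-1,0,0.54,0,0,0,0,0.54]'; python3 -m handwheel '[0,0,-0.5,0,0.54,0,0,0,0,0.54]'; python3 -m handwheel '[0,0,-0.5,0,0.54,0,0,0,0,0.54]'; python3 -m handwheel '[0,0,-0.5,0,0.54,0,0,0,0,0.54]')|egrep 'pos|cont'
```

```text
tool_pos: [0.514, -0.2414, 0.0711]
contact_force: [-0.3, 0.3, 0.6]
tool_pos: [0.5139, -0.2415, 0.0707]
contact_force: [-0.9, -0.4, 0.9]
tool_pos: [0.5141, -0.2415, 0.0702]
contact_force: [0.7, -0.5, 0.0]
tool_pos: [0.514, -0.2415, 0.0697]
contact_force: [0.8, 0.8, 0.3]
```

```bash
(python3 -m handwheel '[0,0,-0.5,0,0.54,0,0,0,0,0.54]'; python3 -m handwheel '[0,0,-0.5,0,0.54,0,0,0,0,0.54]'; python3 -m handwheel '[0,0,-0.5,0,0.54,0,0,0,0,0.54]'; python3 -m handwheel '[0,0,-0.5,0,0.54,0,0,0,0,0.54]')|egrep 'pos|cont'
```

```text
tool_pos: [0.5139, -0.2416, 0.0694]
contact_force: [-1.7, 0.8, 3.6]
tool_pos: [0.5139, -0.2417, 0.0693]
contact_force: [-3.4, -0.2, 5.5]
tool_pos: [0.5138, -0.2417, 0.0692]
contact_force: [-3.4, -0.0, 9.5]
tool_pos: [0.5138, -0.2417, 0.0692]
contact_force: [-5.0, 1.4, 12.5]
```

Firm stop at flush height again. I'll push slightly more, retreat clear, and check.

```bash
python3 -m handwheel '[0,0,-0.5,0,0.54,0,0,0,0,0.54]' | grep cont; python3 -m handwheel '[0,0,15,0,0.54,0,0,40,0,0.54,0,20,40,0,0.54,0,45,10,0,0.54,0,45,0,0,0.54,0,45,0,0,0.54,0,0,0,0,0.54]' | head -2; python3 - <<'E'
from h import *
for n,a in (('top',(383,207)),('scene',(245,205))):
    img,P=cloud(n); u,v=a
    print(n,'L',*rim(P,a,.055,.0415)[:3])
    print('S ring'); prof(P,img,(.5142,-.2417),.023,.029); print('M ring'); prof(P,img,(.5142,-.2417),.0305,.0355)
    cv2.imwrite(f'pics/{n}7.png',cv2.resize(img[v-40:v+30,u-45:u+45],None,fx=6,fy=6,interpolation=cv2.INTER_CUBIC))
    if n=='top': print('bottle',P[142,341])
a=[cv2.imread(f'pics/{n}7.png') for n in('top','scene')]; cv2.imwrite('pics/both7.png',cv2.resize(np.hstack(a),(800,311)))
E
```

```text
contact_force: [-7.2, 2.6, 17.5]
time: 31.8
tool_pos: [0.5133, -0.0817, 0.1723]
top L [ 0.5125 -0.2415] 283 0.0055
S ring
-180 9 [0.0509 0.0525 0.0561 0.0615]
-150 7 [0.0535 0.0602 0.0608 0.0611]
-120 9 [0.0506 0.0528 0.0565 0.0592]
-90 12 [0.0415 0.0545 0.0571 0.0582]
-60 15 [0.0511 0.0541 0.0562 0.0572]
-30 14 [0.0494 0.0556 0.0565 0.0573]
0 13 [0.046  0.0514 0.0551 0.0581]
30 7 [0.053  0.0546 0.0566 0.0572]
60 9 [0.0546 0.0549 0.0569 0.0577]
90 10 [0.0525 0.0546 0.0564 0.0575]
120 9 [0.0528 0.0566 0.058  0.0583]
150 9 [0.0504 0.0528 0.0545 0.0561]
M ring
-180 11 [0.0513 0.0549 0.0568 0.0579]
-150 8 [0.0512 0.0532 0.0545 0.0547]
-120 7 [0.0563 0.0578 0.0583 0.0592]
-90 8 [0.0545 0.0576 0.0592 0.0594]
-60 8 [0.0529 0.0549 0.0574 0.0611]
-30 9 [0.0558 0.057  0.0582 0.0597]
0 10 [0.0512 0.0533 0.054  0.0548]
30 8 [0.0538 0.0551 0.0567 0.0575]
60 9 [0.0521 0.0545 0.0565 0.0603]
90 9 [0.0535 0.0552 0.0566 0.0592]
120 10 [0.0521 0.0547 0.0569 0.0576]
150 12 [0.0513 0.0529 0.0556 0.0594]
bottle [ 0.71100665 -0.10454424  0.10222229]
scene L [ 0.5144 -0.2415] 334 0.0058
S ring
-180 29 [0.04
[... 159 characters left out ...]
.0554 0.0555]
-30 4 [0.0566 0.0575 0.0584 0.059 ]
0 6 [0.054  0.0552 0.0578 0.06  ]
30 5 [0.0542 0.0563 0.0569 0.0574]
60 6 [0.055  0.057  0.0601 0.0628]
90 7 [0.0505 0.0546 0.0555 0.0565]
120 17 [0.046  0.0537 0.0572 0.0609]
150 24 [0.0402 0.0477 0.055  0.0574]
M ring
-180 5 [0.054  0.0542 0.0547 0.055 ]
-150 9 [0.0556 0.0571 0.0574 0.0578]
-120 8 [0.0545 0.0562 0.058  0.0596]
-90 5 [0.0545 0.0549 0.0574 0.0591]
-60 10 [0.0555 0.0567 0.0593 0.0599]
-30 7 [0.056  0.0566 0.0572 0.0577]
0 9 [0.0546 0.0554 0.0577 0.0607]
30 4 [0.0561 0.0571 0.0572 0.0572]
60 6 [0.055  0.0578 0.0587 0.059 ]
90 9 [0.0548 0.0563 0.0564 0.0565]
120 7 [0.054  0.0557 0.0567 0.0573]
150 6 [0.0544 0.0549 0.0553 0.0556]
```

View pics/both7.png

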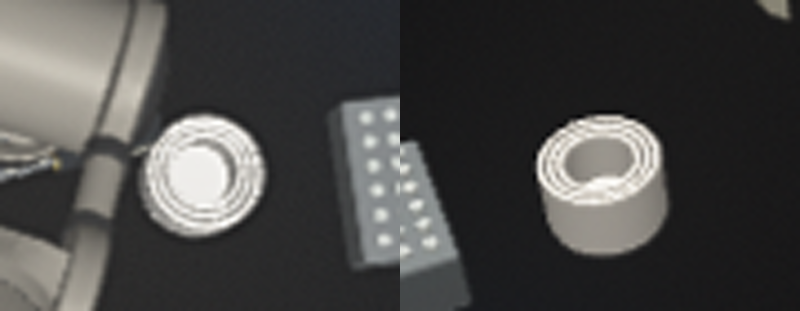

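Both views show three concentric rims, flush and level at about 0.055–0.056 m, with the robot clear of the nest. Handing in.

```bash
python3 -c "
from cell import robot
print(robot.hand_in())"
```

```text
the job is handed in; nothing more can be done
None
```

The job is handed in at about 32 s: the three white dishes are nested in size order on the bench, rims flush and level at about 0.055 m, and the highest pressing force I read was 17.5 N; the hand-in returned no verdict.

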